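# Shut and latch the gate of the insect vivarium

### The job

The gate of the clear insect vivarium has been left ajar. Take the latch bar by its red-tipped thumb knob, lift it over the striker and gently press the gate in against its springy seal until you just feel the stop; hold it there while you let the bar down fully into the catch, then let go. Do not strain the catch with the bar, and leave everything else on the table and the feeding dish inside where they are.

Things in the scene. Friction and masses are not known exactly. Their poses are not given: they have to be found in the camera images.
- vivarium: Fixed clear-walled insect vivarium, aluminium frame, 220 deep (x) x 320 wide (y) x 245 mm high. Origin: centre of its underside; its front, with the gate, faces its own -x. Gate hinge axis (upright) at (-118, 145) mm in its frame; the gate's free edge and the catch are at the front -y corner.
- gate (a joint): Gate angle, rad, about the upright hinge: 0 = square with the frame, grows as the gate swings out (0.9 max; innermost -0.04). From about 0.045 inwards a springy seal pushes the free edge back out, 0.3 N per mm, up to 7 N, and eases the gate out again if let go too early. Latched, it rests somewhere from -0.03 to 0.03, as the catch is adjusted, the bar bearing on the striker.
- latch_pin (a point): Point on the bar's pivot pin, in the bar's mid-plane. Its axes turn with the gate: -x out of the gate's face (the pin runs along x), -y from hinge to free edge, z up. It lies at (-17, -165) mm from the hinge axis in these axes and 190 mm above the table. The gate is 275 mm wide, 14 thick (mid-plane through the hinge axis), its underside 38 and its top 222 above the table.
- latch (a joint): Latch bar angle, rad, about its pin (point latch_pin). 0 = level, down in its guide staple (so also when seated in the catch, 3 mm over its floor); grows as the free end rises, up-stop at 0.40. Falls by its own weight (about 0.2 kg). Above 0.20 it clears the striker, and up to 0.40 it still meets the tall stop.
- latch_knob (a point): Middle of the thumb knob's neck: a round steel stub 14 mm thick, 34 long, standing out of the bar along the gate's -x, with a red cap 24 mm across at its end. On the bar's axis, 85 mm from the pin; this point is 22 mm out from the bar's mid-plane, 39 out from the gate's. Axes turn with the bar.
- latch_nose: Last 40 mm of the steel latch bar (bar 8 mm thick, 20 high, reaching 133 mm from the pin, 23 past the gate's edge). Origin at the middle of this part, 113 mm from the pin; axes turn with the bar.
- jamb: Fixed front post, 20 x 28 x 190 mm, origin at its foot, with the catch screwed on: a steel U, 20 mm wide, floor 177 mm above table, square striker in front (7 thick, top 196 above table), stop behind (top 231), 11 mm slot between. Slotted screws: it sits up to 8 mm further out or in (along vivarium x) than drawn, unmeasured. Stop's face as drawn 28 mm in front of post's centre. Bends above 12 N.
- feeding_dish: White ceramic dish, 60 mm wide, 12 high, standing inside the vivarium. Origin: centre of its underside. Leave it.
- phone: Red folding phone case lying flat, 85 x 165 x 13 mm. Origin: centre of its underside. Leave it.
- remote: White remote control lying flat, 50 x 170 x 20 mm. Origin: centre of its underside. Leave it.
- petri_dishes: Stack of four petri dishes, 91 mm wide, 55 high. Origin: centre of its underside. Leave it.
- slide_box: Blue microscope-slide box, 100 x 170 x 34 mm. Origin: centre of its underside. Leave it.
- specimen_jar: Amber jar with black lid, 56 mm wide, 85 high. Origin: centre of its underside. Leave it.
- brush: Small wooden brush lying flat, 170 mm long. Leave it.

How it is judged:
On the way:
1. the gate is pressed in with the bar lifted over the striker (value of joint latch above 0.14 rad and value of joint gate below 0.04 rad), for 0.1 s.
At the end, for the whole second after the job is handed in: The bar is down in the catch (latch joint below 0.04 rad, so not lying on the striker) and holds the gate in against its seal (gate below 0.04 rad, bar bearing on the catch with over 0.3 N), at rest (below 0.01 m/s) and let go (value of joint each of latch, gate below 0.04 rad and contact force between latch_nose and jamb above 0.3 N and linear speed of latch_nose below 0.01 m/s); the robot touches nothing.
It fails at once if the bar strains the catch: it presses on it with more than 12 N (contact force between latch_nose and jamb above 12 N).
It fails at once if a bystander is moved by more than 15 mm (distance of any of feeding_dish, phone, remote, petri_dishes, slide_box, specimen_jar, brush from where it was at the start of the episode above 0.015 m).
It also fails if it takes over 67 s, if anything falls off the work surface, if the arm or the gripper's body presses on something with over 40 N, if the wrist force passes 120 N, or if a joint passes its speed limit or range.

### The arm

A 6-joint arm with a two-finger parallel gripper is mounted at the origin on the work surface. World frame = base frame: x ahead of the robot, y to its left, z up, the work surface at z = 0. Lengths are in m, angles in rad, forces in N, time in s.
With the tool pointing down it reaches from about 0.35 to 0.975 m from the base axis. Payload 4.9 kg.
Tool frame: the origin (TCP) lies between the finger pads; the fingertips stand 22 mm ahead of it and the grasp point (between the pads) lies 3 mm ahead of it; z points along the fingers, y is the line along which they close (so a half turn about z gives the same grasp; the last joint's range is limited). The gripper opens to 85 mm and grips with 20 to 120 N. Pads are 22 mm wide; open, the fingers measure 114 mm over their backs; the gripper's body (76 mm by 85 mm) begins 54 mm behind the grasp point. The pads swing forward as they close: fully open they stand 13 mm farther back than shut.
Start: joints at [-1.241, 0.053, 1.613, -0, 1.476, -0.119], TCP at [0.271, -0.563, 0.216] pointing down, gripper open.
Joint ranges: [-3.01, 3.01], [-1.01, 2.22], [0.06, 2.58], [-1.02, 4.17], [0.09, 2.62], [-3.14, 3.14]. Speed limits (rad/s): [2.57, 2.57, 3.14, 3.14, 3.14, 3.14].

### API

Orientations are given as a unit quaternion [w, x, y, z].
In Python, from plant import state, grab_frame, get_calibration, job_done, recognise, regions_of gives the robot as it stands.
- The arm moves only by the tool apply_moves, never from a script. Its argument "targets" is a list of rows, each an object with "translation": the shift along the tool's x, y, z normalised to -1 to 1, where 1 is 100 mm, a list of three; "twist": the turn about the tool's z normalised to -1 to 1, where 1 is 0.1 rad; "hand": the opening, from 0 (shut) to 1 (fully open). A call has 1 to 8 rows; each row shifts and turns the commanded pose from where the row before left it, along the tool's axes as they then stand; what a row does not reach is not made up. A row lasts 1/10 s, in which the tool goes at most 50 mm and 8.59 degrees, less where a joint would pass 70% of its speed; a pose out of reach is approached as far as the arm can. A call with a number of a shift or a turn outside -1 to 1 is refused whole. A call with a gripper value outside its range is refused whole. The fingers move at their own pace and stop on an object; the grip force is fixed at half the most. Time passes only in rows, so rows that do not move let the fingers close. It gives the time, the measured TCP pose, the force, the opening and the grip force at its end, in the units of the state.
- state(): the state, without advancing time (a new reading comes with each control period).
- grab_frame(name): name is "scene" or "top"; returns the picture (420x560x3 uint8, red, green, blue); there is no depth.
- get_calibration(name): a dict with "camera_matrix" (3x3 intrinsics, pixels), "pose" (4x4, takes a point from camera to world coordinates). Camera axes: x right, y up, looking along -z (the intrinsics and any distortion apply to the point x, -y, -z); pixel columns grow to the right and rows downward; lengths in m; the calibration is good to about 2 mm. A picture is of the moment at which its call begins. get_calibration takes no time and is no camera call.
- job_done(): hands the job in; it is judged then, once.
Trained networks look in the newest picture that a camera, given by its name, has taken for a name from the list of things; names that differ only in an ending like _2 or _b are one class to them, and where a whole thing is asked for, a point or a joint stands for the part that bears it (a point fixed in the world has none). Each returns a list of dicts, best first, with "score" (0 to 1); they miss things now and then, are a little off and sometimes report something else, mostly with a low value. They report only what shows in the picture. A call takes as long as a camera call.
- recognise(camera, query): "point" ([x, y, z] in m, in world coordinates, good to about 4 mm: the middle of the surface that is visible of it).
- regions_of(camera, query): "pixels" (420x560 bool, what is visible of it).
The state is a dict: "time": time; "joint_pos": joint angles; "joint_vel": joint speeds; "joint_efforts": joint torques, N m; "tool_pos": TCP position; "tool_rot": TCP orientation; "contact_force": force on the tool from outside, world axes, zero at the start; "ft_torque": the same for the moment, N m; "gripper_width": opening from 0.0 (shut) to 1.0 (fully open); "grasp_force": force on a finger pad.
Only numpy, scipy, OpenCV 4.12 (cv2) and the standard library are available. Lean on these libraries where they do the work, as an engineer would, in place of code of your own. Each camera call takes 0.05 s, during which the arm holds its last target. There are 200 camera calls.

## Working session

There is one attempt and no reset: what is moved stays moved. The work goes in short steps, Python scripts to look and compute and a tool call to move; the robot and the scene stay as the last step left them, time stands still between calls to the robot, and variables do not carry over. Pictures are saved under pics/ and viewed, at most 10 in all, crops included, and the job is handed in when it is done.

Besides the shell and the picture viewer there is one more tool, called as a command line: name --argument value ..., lists and objects as JSON in quotes. apply_moves: Moves the arm, as the interface text tells. Its arguments: {"type":"object","properties":{"targets":{"type":"array"}},"required":["targets"]}

```bash
mkdir -p pics; python3 - <<'E'
from plant import *
import cv2,numpy as np
for c in("scene","top"):
    f=grab_frame(c); cv2.imwrite(f"pics/{c}0.png",f[:,:,::-1])
    for q in("latch_knob","latch_nose","jamb","gate","vivarium","feeding_dish"):
        r=recognise(c,q)
        print(c,q,[(np.round(d["point"],3).tolist(),round(d["score"],2)) for d in r[:2]])
    k=get_calibration(c);print(np.round(k["pose"],3).tolist(),np.round(k["camera_matrix"],1).tolist())
s=state();print(s["tool_pos"],s["tool_rot"],s["time"],s["contact_force"])
E
```

```text
scene latch_knob [([0.631, -0.057, 0.196], 0.59)]
scene latch_nose [([0.664, -0.062, 0.198], 0.4)]
scene jamb [([0.67, 0.079, 0.175], 0.91), ([0.629, -0.056, 0.196], 0.4)]
scene gate []
scene vivarium [([0.516, 0.116, 0.178], 0.97)]
scene feeding_dish [([0.54, 0.151, 0.044], 0.59)]
[[0.867, -0.415, 0.275, 0.894], [0.498, 0.726, -0.474, -0.731], [-0.003, 0.548, 0.837, 1.187], [0.0, 0.0, 0.0, 1.0]] [[448.2, 0.0, 287.0], [0.0, 448.2, 214.0], [0.0, 0.0, 1.0]]
top latch_knob [([0.624, -0.054, 0.196], 0.7)]
top latch_nose [([0.666, -0.05, 0.203], 0.55)]
top jamb [([0.626, -0.052, 0.194], 0.73), ([0.667, 0.072, 0.197], 0.54)]
top gate [([0.538, -0.025, 0.201], 0.9)]
top vivarium [([0.514, 0.155, 0.168], 0.76)]
top feeding_dish [([0.542, 0.147, 0.047], 0.57)]
[[-0.019, 0.983, -0.185, 0.315], [-1.0, -0.021, -0.011, -0.162], [-0.014, 0.184, 0.983, 1.374], [0.0, 0.0, 0.0, 1.0]] [[483.9, 0.0, 277.5], [0.0, 483.9, 213.0], [0.0, 0.0, 1.0]]
[ 0.27118687 -0.56308959  0.21583777] [2.75099176e-05 9.74923773e-01 2.22539068e-01 1.43699266e-05] 0.7 [-0.08675998 -0.04549434  0.83555214]
```

View pics/scene0.png

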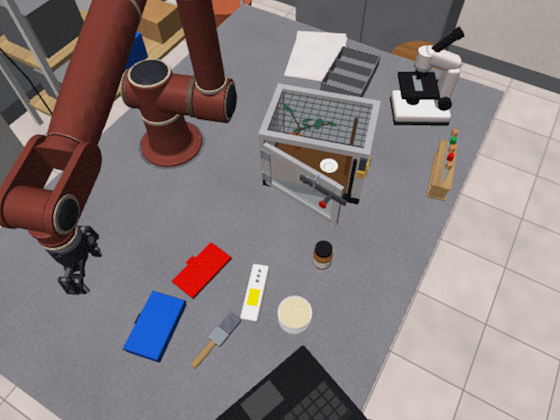

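View pics/top0.png

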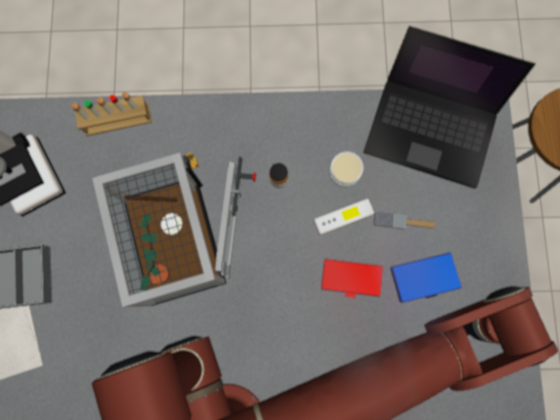

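Both views show the vivarium with its front facing world −y. The gate is ajar, and the red knob is at about (324,203) in scene and (254,177) in top. Next I need enlarged crops for a model fit.

```bash
python3 - <<'E'
import cv2
a=cv2.imread("pics/scene0.png")[80:225,250:390]; b=cv2.imread("pics/top0.png")[145:310,85:270]
cv2.imwrite("pics/sc.png",cv2.resize(a,None,fx=4,fy=4,interpolation=cv2.INTER_CUBIC)); cv2.imwrite("pics/tc.png",cv2.resize(b,None,fx=3.6,fy=3.6,interpolation=cv2.INTER_CUBIC))
E
```

```text
(no output)
```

View pics/sc.png

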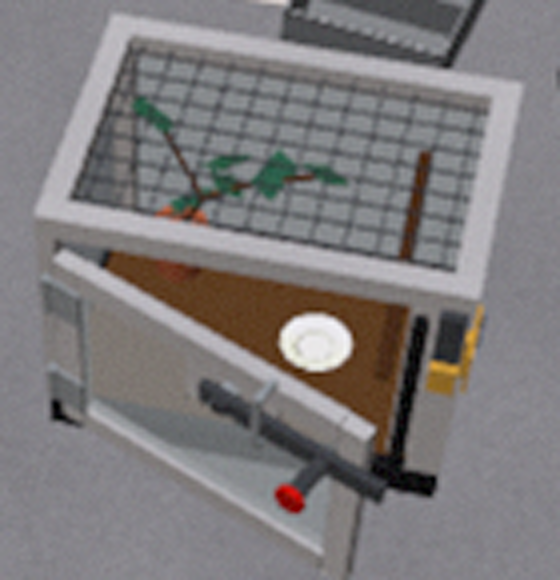

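View pics/tc.png

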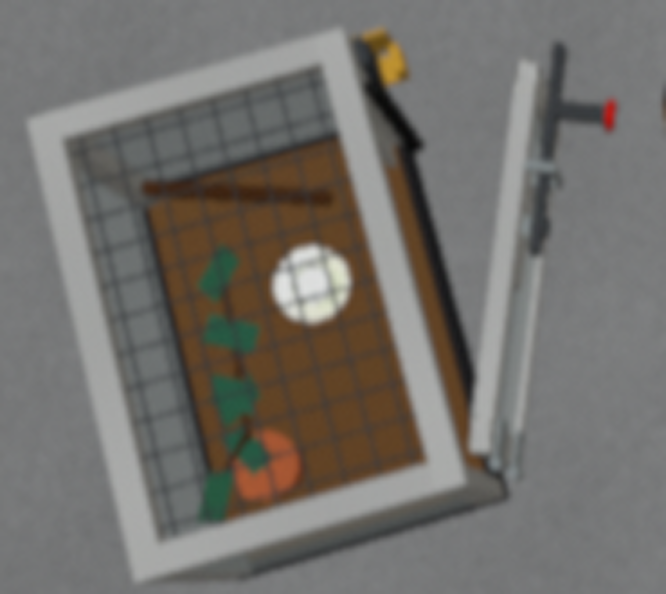

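The scene crop shows the frame corners at (113,15), (522,85), (36,215) and (479,301), the knob cap at (290,498) and the bar tip at (380,492). The top crop shows frame corners at (28,122), (342,28), (466,485) and (138,582), the cap at (610,115) and the bar tip at (558,43). The catch and striker are hard to see. I'll fit the model to these points.

```bash
cat > h.py <<'E'
import numpy as np
from scipy.optimize import least_squares
from plant import *
def R(a): return np.array([[np.cos(a),-np.sin(a)],[np.sin(a),np.cos(a)]])
def world(p,q,gate=None):
    x,y,yaw=p[:3]; v=np.array(q[:2])/1000
    if gate is not None: v=np.array([-.118,.145])+R(-gate)@v
    return np.append(np.array([x,y])+R(yaw)@v,q[2]/1000)
K={c:(get_calibration(c)["pose"],get_calibration(c)["camera_matrix"]) for c in("scene","top")}
def proj(c,w):
    P,M=map(np.array,K[c]); v=P[:3,:3].T@(w-P[:3,3]); v=M@np.array([v[0],-v[1],-v[2]]); return v[:2]/v[2]
E
cat > fit.py <<'E'
from h import *
t=lambda u,v:((u+.5)/3.6+84.5,(v+.5)/3.6+144.5)
s=lambda u,v:((u+.5)/4+249.5,(v+.5)/4+79.5)
V=[(110,-160,245),(-110,-160,245),(-110,160,245),(110,160,245)]
G=[(0,-275,222),(-58,-250,190),(-17,-298,195)]
obs=[("top",t(*u),q,0) for u,q in zip([(28,122),(342,28),(466,485),(138,582)],V)]+\
    [("scene",s(*u),q,0) for u,q in zip([(522,85),(479,301),(36,215),(113,15)],V)]+\
    [("top",t(*u),q,1) for u,q in zip([(527,62),(612,115),(558,43)],G)]+\
    [("scene",s(*u),q,1) for u,q in zip([(366,433),(288,499),(380,492)],G)]
f=lambda p:np.concatenate([proj(c,world(p,q,p[3] if g else None))-u for c,u,q,g in obs])
r=least_squares(f,[.55,.15,np.pi/2+.2,.3],loss="soft_l1")
p=r.x;print(p);print(f(p).reshape(-1,2).round(1).tolist())
np.save("p.npy",p)
for g in(p[3],0.0):
    print(g,"knob",world(p,(-39,-250,190),g).round(4),"tip",world(p,(-17,-298,190),g).round(4),"out",(R(p[2]-g)@[-1,0]).round(4))
print("hinge",world(p,(-118,145,0)))
S=state();print(S["tool_pos"],S["joint_pos"])
E
python3 fit.py
```

```text
[0.4996328  0.14858121 1.84102843 0.39434543]
[[0.0, -0.8], [0.5, 0.1], [0.4, -0.2], [-0.5, 0.4], [0.1, -0.7], [-0.2, -0.6], [-1.1, -0.2], [-0.3, -0.8], [0.6, -0.3], [-0.1, 0.3], [0.9, -0.0], [1.4, -0.0], [0.1, -0.1], [0.6, -0.6]]
0.3943454271427262 knob [ 0.6346 -0.0735  0.19  ] tip [ 0.685  -0.0576  0.19  ] out [-0.1238 -0.9923]
0.0 knob [0.6427 0.0253 0.19  ] tip [0.6831 0.0593 0.19  ] out [ 0.267  -0.9637]
hinge [ 0.39139571 -0.00384494  0.        ]
[ 0.27118687 -0.56308959  0.21583777] [-1.24098602e+00  5.26535844e-02  1.61289098e+00  2.28952685e-05
  1.47599035e+00 -1.19028011e-01]
```

```bash
cat >> h.py <<'E'
from scipy.spatial.transform import Rotation as Ro
p=np.load("p.npy")
def tool():
    s=state(); r=Ro.from_quat(np.roll(s["tool_rot"],-1)).as_matrix(); return np.array(s["tool_pos"]),np.arctan2(r[1,1],r[0,1])
def target(g,l,out=42.5,dz=8,back=0):   # TCP pose for gate angle g, latch angle l
    w=world(p,(-out,-165-85*np.cos(l),190+85*np.sin(l)+dz),g); d=R(p[2]-g)@[0,-1]
    return w,np.arctan2(d[1],d[0])
def rows(start,goal,n):
    (a,ya),(b,yb)=start,goal; out=[]
    dy=(yb-ya+np.pi)%(2*np.pi)-np.pi
    for i in range(n):
        y=ya+dy*i/n; d=(b-a)/n; ey=np.array([np.cos(y),np.sin(y),0]); ez=np.array([0,0,-1]); ex=np.cross(ey,ez)
        out.append([*(np.array([ex@d,ey@d,ez@d])*10).round(3).tolist(),round(-dy/n*10,3)])
    return out
E
python3 - <<'E'
from h import *
g=target(p[3],0); hov=(g[0]+[0,0,.09],g[1]); t=tool()
for r in rows(t,hov,16): print(r)
E
```

```text
[0.336, -0.175, -0.045, np.float64(-0.624)]
[0.347, -0.154, -0.045, np.float64(-0.624)]
[0.355, -0.132, -0.045, np.float64(-0.624)]
[0.363, -0.11, -0.045, np.float64(-0.624)]
[0.369, -0.087, -0.045, np.float64(-0.624)]
[0.374, -0.064, -0.045, np.float64(-0.624)]
[0.377, -0.04, -0.045, np.float64(-0.624)]
[0.379, -0.017, -0.045, np.float64(-0.624)]
[0.379, 0.007, -0.045, np.float64(-0.624)]
[0.378, 0.031, -0.045, np.float64(-0.624)]
[0.375, 0.054, -0.045, np.float64(-0.624)]
[0.371, 0.077, -0.045, np.float64(-0.624)]
[0.366, 0.1, -0.045, np.float64(-0.624)]
[0.359, 0.123, -0.045, np.float64(-0.624)]
[0.35, 0.145, -0.045, np.float64(-0.624)]
[0.341, 0.167, -0.045, np.float64(-0.624)]
```

apply_moves --targets '[{"translation": [0.336,-0.175,-0.09],"twist": -0.624,"hand": 0.6},{"translation": [0.347,-0.154,-0.09],"twist": -0.624,"hand": 0.6},{"translation": [0.355,-0.132,-0.09],"twist": -0.624,"hand": 0.6},{"translation": [0.363,-0.11,-0.09],"twist": -0.624,"hand": 0.6},{"translation": [0.369,-0.087,-0.09],"twist": -0.624,"hand": 0.6},{"translation": [0.374,-0.064,-0.09],"twist": -0.624,"hand": 0.6},{"translation": [0.377,-0.04,-0.09],"twist": -0.624,"hand": 0.6},{"translation": [0.379,-0.017,-0.09],"twist": -0.624,"hand": 0.6}]'

```text
time: 1.5
tool_pos: [0.4533, -0.3186, 0.2884]
tool_rot: [0.0, 0.889, 0.458, 0.0]
contact_force: [0.6, -0.6, 0.4]
gripper_width: 0.601
grasp_force: 0.0
```

apply_moves --targets '[{"translation": [0.379,0.007,0],"twist": -0.624,"hand": 0.6},{"translation": [0.378,0.031,0],"twist": -0.624,"hand": 0.6},{"translation": [0.375,0.054,0],"twist": -0.624,"hand": 0.6},{"translation": [0.371,0.077,0],"twist": -0.624,"hand": 0.6},{"translation": [0.366,0.1,0],"twist": -0.624,"hand": 0.6},{"translation": [0.359,0.123,0],"twist": -0.624,"hand": 0.6},{"translation": [0.35,0.145,0],"twist": -0.624,"hand": 0.6},{"translation": [0.341,0.167,0],"twist": -0.624,"hand": 0.6}]'

```text
time: 2.3
tool_pos: [0.6348, -0.0754, 0.2879]
tool_rot: [0.0, 0.749, 0.663, 0.0]
contact_force: [-0.2, -1.4, -1.0]
gripper_width: 0.596
grasp_force: 0.0
```

```bash
python3 - <<'E'
from h import *
g=target(p[3],0); t=tool(); print(t,g,state()["contact_force"])
for n in(5,): print(rows(t,g,n))
E
```

```text
(array([ 0.63482821, -0.07541718,  0.28791658]), np.float64(-0.12089795754165679)) (array([ 0.63421138, -0.07696675,  0.198     ]), np.float64(-0.12411332747689004)) [-0.19058184 -1.35289084 -0.96233128]
[[-0.003, -0.001, 0.18, np.float64(0.006)], [-0.003, -0.001, 0.18, np.float64(0.006)], [-0.003, -0.001, 0.18, np.float64(0.006)], [-0.003, -0.001, 0.18, np.float64(0.006)], [-0.003, -0.001, 0.18, np.float64(0.006)]]
```

Descend, close, then check.

apply_moves --targets '[{"translation": [-0.004,0,0.2],"twist": 0,"hand": 0.6},{"translation": [-0.004,0,0.2],"twist": 0,"hand": 0.6},{"translation": [-0.004,0,0.2],"twist": 0,"hand": 0.6},{"translation": [-0.004,0,0.2],"twist": 0.03,"hand": 0.6},{"translation": [0,0,0.1],"twist": 0,"hand": 0.6},{"translation": [0,0,0],"twist": 0,"hand": 0.6}]'

```text
time: 2.9
tool_pos: [0.6327, -0.0781, 0.1957]
tool_rot: [-0.002, 0.75, 0.661, -0.001]
contact_force: [0.6, -0.0, 0.2]
gripper_width: 0.602
grasp_force: 0.0
```

apply_moves --targets '[{"translation": [0,0,0],"twist": 0,"hand": 0.0},{"translation": [0,0,0],"twist": 0,"hand": 0.0},{"translation": [0,0,0],"twist": 0,"hand": 0.0},{"translation": [0,0,0],"twist": 0,"hand": 0.0},{"translation": [0,0,0],"twist": 0,"hand": 0.0},{"translation": [0,0,0],"twist": 0,"hand": 0.0},{"translation": [0,0,0],"twist": 0,"hand": 0.0}]'

```text
time: 3.6
tool_pos: [0.6338, -0.0784, 0.1979]
tool_rot: [0.0, 0.75, 0.661, 0.0]
contact_force: [-0.0, 0.2, 0.1]
gripper_width: -0.001
grasp_force: 0.0
```

```bash
python3 - <<'E'
from h import *
import cv2
t=tool();s=state();print(t,s["contact_force"],s["gripper_width"],s["grasp_force"])
f=grab_frame("scene")[110:230,260:400];g=grab_frame("top")[120:240,190:330]
cv2.imwrite("pics/g1.png",cv2.resize(np.hstack([f,g])[:,:,::-1].copy(),None,fx=2.85,fy=2.85,interpolation=cv2.INTER_CUBIC))
# lift rows in bar arc, tool follows from actual offset
T=[target(p[3],l)[0] for l in np.linspace(0,.31,9)]
ref=t[0]
for a,b in zip(T,T[1:]): print(rows((a,t[1]),(b,t[1]),1)[0][:3])
E
```

```text
(array([ 0.63382675, -0.07841977,  0.19785935]), np.float64(-0.12660721136000674)) [-0.02567977  0.22318894  0.07760998] -0.001474610349543501 0.0
[-0.0, -0.001, -0.033]
[-0.0, -0.002, -0.033]
[-0.0, -0.003, -0.033]
[-0.0, -0.004, -0.033]
[-0.0, -0.006, -0.032]
[-0.0, -0.007, -0.032]
[-0.0, -0.008, -0.032]
[-0.0, -0.009, -0.032]
```

View pics/g1.png

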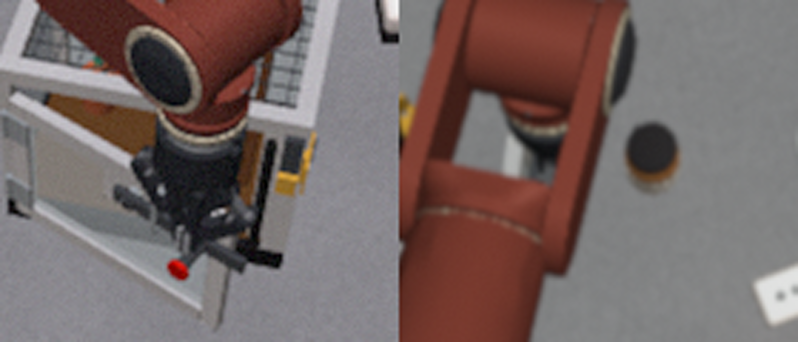

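The fingers closed empty. The cap is unmoved at scene pixel (322,204), and the fingertips sit near the root of the neck. I'll compare projections.

```bash
python3 - <<'E'
from h import *
t,y=tool();s=state()
print("r",Ro.from_quat(np.roll(s["tool_rot"],-1)).as_matrix().round(3).tolist(),s["gripper_width"])
for c,o,k in(("scene",(260,110),2.85),("top",(190,120),2.85)):
    for n,w in(("tcp",t),("tip",t-[0,0,.022]),("bodystart",t+[0,0,.051]),("cap",world(p,(-58,-250,190),p[3])),("neckroot",world(p,(-21,-250,190),p[3])),("tipbar",world(p,(-17,-298,190),p[3]))):
        q=proj(c,w); print(c,n,q.round(1),"crop",((q-o)*k+([0,0] if c=="scene" else [399,0])).round(0))
f=grab_frame("scene")
for q in("latch_knob","latch_nose"):print(q,recognise("scene",q))
m=regions_of("scene","latch_knob")
for d in m[:2]:
    v,u=np.nonzero(d["pixels"]);print(u.min(),u.max(),v.min(),v.max(),len(u),d["score"])
import cv2
cv2.imwrite("pics/g2.png",cv2.resize(f[160:225,290:375,::-1].copy(),None,fx=9,fy=9,interpolation=cv2.INTER_CUBIC))
E
```

```text
r [[0.126, 0.992, -0.0], [0.992, -0.126, 0.0], [0.0, -0.0, -1.0]] 0.0009139601510202418
scene tcp [324.8 199.2] crop [185. 254.]
scene tip [324.2 203.8] crop [183. 267.]
scene bodystart [326.1 187.9] crop [188. 222.]
scene cap [321.7 204.3] crop [176. 269.]
scene neckroot [329.4 195.4] crop [198. 243.]
scene tipbar [345.  203.1] crop [242. 265.]
top tcp [248.8 175.6] crop [567. 159.]
top tip [249.4 177.9] crop [568. 165.]
top bodystart [247.3 170.1] crop [562. 143.]
top cap [254.5 176.9] crop [583. 162.]
top neckroot [240.  175.4] crop [542. 158.]
top tipbar [240.7 157.1] crop [543. 106.]
latch_knob [{'point': [0.6344, -0.0568, 0.1966], 'score': 0.62}, {'point': [0.3837, -0.56, 0.0355], 'score': 0.15}]
latch_nose [{'point': [0.6668, -0.0603, 0.1954], 'score': 0.58}]
300 345 176 208 243 0.76
```

View pics/g2.png

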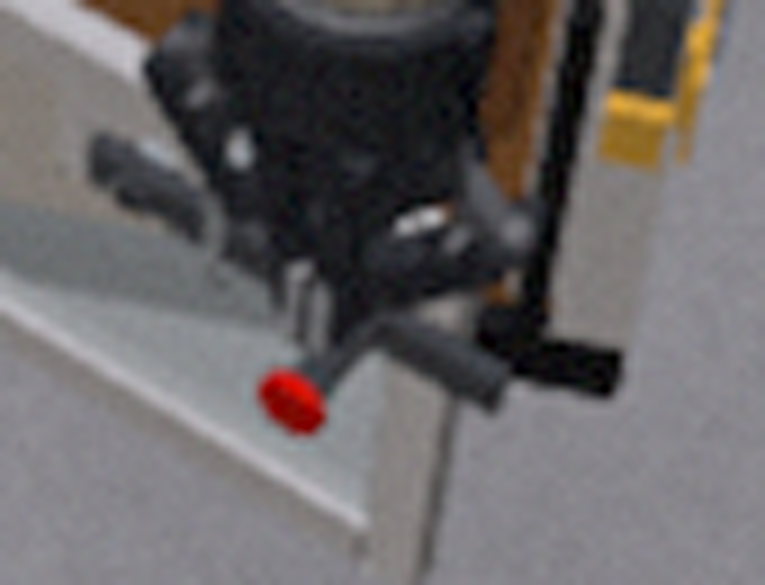

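The visible fingertips project about 7 px above where I predicted, so they close just above the neck. I'll reopen, go 16 mm lower and close again.

apply_moves --targets '[{"translation": [0,0,0],"twist": 0,"hand": 0.6},{"translation": [0,0,0],"twist": 0,"hand": 0.6},{"translation": [0,0,0],"twist": 0,"hand": 0.6},{"translation": [0,0,0],"twist": 0,"hand": 0.6},{"translation": [0,0,0.05],"twist": 0,"hand": 0.6},{"translation": [0,0,0.05],"twist": 0,"hand": 0.6},{"translation": [0,0,0.06],"twist": 0,"hand": 0.6},{"translation": [0,0,0],"twist": 0,"hand": 0.6}]'

```text
time: 4.7
tool_pos: [0.633, -0.0782, 0.1799]
tool_rot: [-0.001, 0.75, 0.661, -0.001]
contact_force: [0.9, 0.4, -1.3]
gripper_width: 0.597
grasp_force: 0.0
```

apply_moves --targets '[{"translation": [0,0,0],"twist": 0,"hand": 0.0},{"translation": [0,0,0],"twist": 0,"hand": 0.0},{"translation": [0,0,0],"twist": 0,"hand": 0.0},{"translation": [0,0,0],"twist": 0,"hand": 0.0},{"translation": [0,0,0],"twist": 0,"hand": 0.0},{"translation": [0,0,0],"twist": 0,"hand": 0.0},{"translation": [0,0,0],"twist": 0,"hand": 0.0}]'

```text
time: 5.4
tool_pos: [0.6338, -0.0784, 0.1818]
tool_rot: [0.0, 0.75, 0.661, -0.0]
contact_force: [-0.3, 0.6, -1.3]
gripper_width: 0.001
grasp_force: 0.0
```

```bash
python3 - <<'E'
from h import *
import cv2
f=grab_frame("scene")
cv2.imwrite("pics/g3.png",cv2.resize(f[160:225,290:375,::-1].copy(),None,fx=9,fy=9,interpolation=cv2.INTER_CUBIC))
t,y=tool()
for a in(0,.022):print((9*(proj("scene",t-[0,0,a])-[290,160])).round())
E
```

```text
[310. 383.]
[305. 424.]
```

View pics/g3.png

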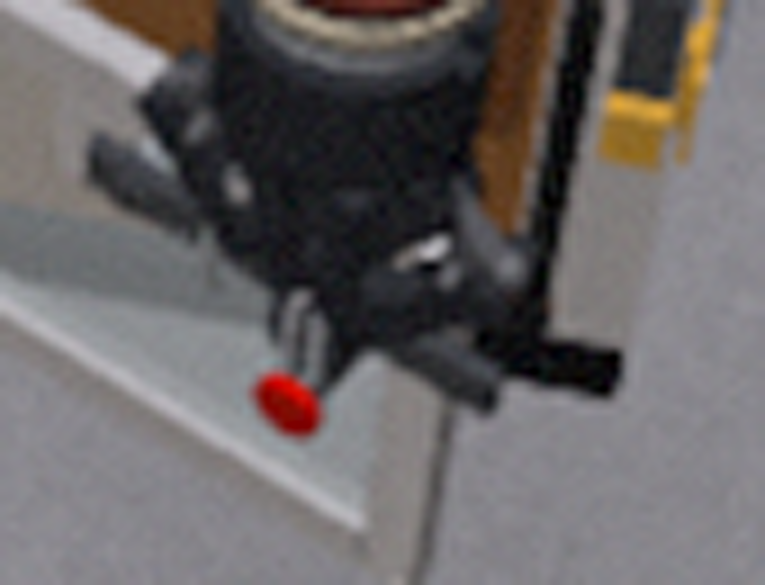

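The picture still shows closed fingers over the neck, with their tips overlapping it near (330,375). I'll probe downward with the fingers shut and see whether the force rises.

apply_moves --targets '[{"translation": [0,0,0.02],"twist": 0,"hand": 0.0},{"translation": [0,0,0.02],"twist": 0,"hand": 0.0},{"translation": [0,0,0],"twist": 0,"hand": 0.0}]'

```text
time: 5.75
tool_pos: [0.6342, -0.0784, 0.1811]
tool_rot: [0.001, 0.75, 0.661, 0.0]
contact_force: [-5.1, 0.8, 10.8]
gripper_width: -0.0
grasp_force: 5.5
```

The tips are resting on top of the neck: 10.8 N upward with TCP z at 0.181. So the fingertips sit much higher than stated. I'll open, descend about 21 mm from here while checking force, then close.

apply_moves --targets '[{"translation": [0,0,-0.06],"twist": 0,"hand": 0.0},{"translation": [0,0,0],"twist": 0,"hand": 0.6},{"translation": [0,0,0],"twist": 0,"hand": 0.6},{"translation": [0,0,0],"twist": 0,"hand": 0.6},{"translation": [0,0,0],"twist": 0,"hand": 0.6},{"translation": [0,0,0.05],"twist": 0,"hand": 0.6},{"translation": [0,0,0.05],"twist": 0,"hand": 0.6},{"translation": [0,0,0],"twist": 0,"hand": 0.6}]'

```text
time: 6.55
tool_pos: [0.633, -0.0782, 0.1721]
tool_rot: [-0.001, 0.75, 0.661, -0.001]
contact_force: [-0.6, -0.0, -0.5]
gripper_width: 0.599
grasp_force: 0.0
```

apply_moves --targets '[{"translation": [0,0,0.04],"twist": 0,"hand": 0.6},{"translation": [0,0,0.04],"twist": 0,"hand": 0.6},{"translation": [0,0,0],"twist": 0,"hand": 0.6}]'

```text
time: 6.85
tool_pos: [0.6334, -0.0783, 0.1648]
tool_rot: [-0.001, 0.75, 0.661, -0.0]
contact_force: [0.2, -0.4, 0.4]
gripper_width: 0.6
grasp_force: 0.0
```

apply_moves --targets '[{"translation": [0,0,0.02],"twist": 0,"hand": 0.6},{"translation": [0,0,0.02],"twist": 0,"hand": 0.6},{"translation": [0,0,0],"twist": 0,"hand": 0.0},{"translation": [0,0,0],"twist": 0,"hand": 0.0},{"translation": [0,0,0],"twist": 0,"hand": 0.0},{"translation": [0,0,0],"twist": 0,"hand": 0.0},{"translation": [0,0,0],"twist": 0,"hand": 0.0},{"translation": [0,0,0],"twist": 0,"hand": 0.0}]'

```text
time: 7.65
tool_pos: [0.6342, -0.0785, 0.1621]
tool_rot: [0.0, 0.75, 0.661, 0.0]
contact_force: [1.4, -0.5, 0.0]
gripper_width: 0.145
grasp_force: 58.5
```

Gripped the neck: width about 12 mm, 58 N. Now I lift the bar along its arc to about 0.31 rad.

apply_moves --targets '[{"translation": [0,-0.001,-0.033],"twist": 0,"hand": 0},{"translation": [0,-0.002,-0.033],"twist": 0,"hand": 0},{"translation": [0,-0.003,-0.033],"twist": 0,"hand": 0},{"translation": [0,-0.004,-0.033],"twist": 0,"hand": 0},{"translation": [0,-0.006,-0.032],"twist": 0,"hand": 0},{"translation": [0,-0.007,-0.032],"twist": 0,"hand": 0},{"translation": [0,-0.008,-0.032],"twist": 0,"hand": 0},{"translation": [0,-0.009,-0.032],"twist": 0,"hand": 0}]'

```text
time: 8.45
tool_pos: [0.6308, -0.0782, 0.1878]
tool_rot: [0.001, 0.75, 0.661, 0.001]
contact_force: [5.1, -1.3, -2.9]
gripper_width: 0.136
grasp_force: 58.4
```

```bash
python3 - <<'E'
from h import *
import cv2
t=tool();s=state();print(t,s["contact_force"],s["gripper_width"],s["grasp_force"])
G=[.394,.36,.32,.28,.24,.2,.16,.13,.10]
for a,b in zip(G,G[1:]): print([float(x) for x in rows(target(a,.31),target(b,.31),1)[0]])
f=grab_frame("scene")
cv2.imwrite("pics/g4.png",cv2.resize(f[150:225,280:375,::-1].copy(),None,fx=8,fy=8,interpolation=cv2.INTER_CUBIC))
E
```

```text
(array([ 0.63077348, -0.07824389,  0.18779575]), np.float64(-0.1267731502876516)) [ 5.12026562 -1.2890683  -2.94760597] 0.1363818209006805 58.448402881622314
[0.084, 0.013, 0.0, -0.34]
[0.099, 0.015, 0.0, -0.4]
[0.099, 0.015, 0.0, -0.4]
[0.099, 0.015, 0.0, -0.4]
[0.099, 0.015, 0.0, -0.4]
[0.099, 0.015, 0.0, -0.4]
[0.074, 0.012, 0.0, -0.3]
[0.074, 0.012, 0.0, -0.3]
```

View pics/g4.png

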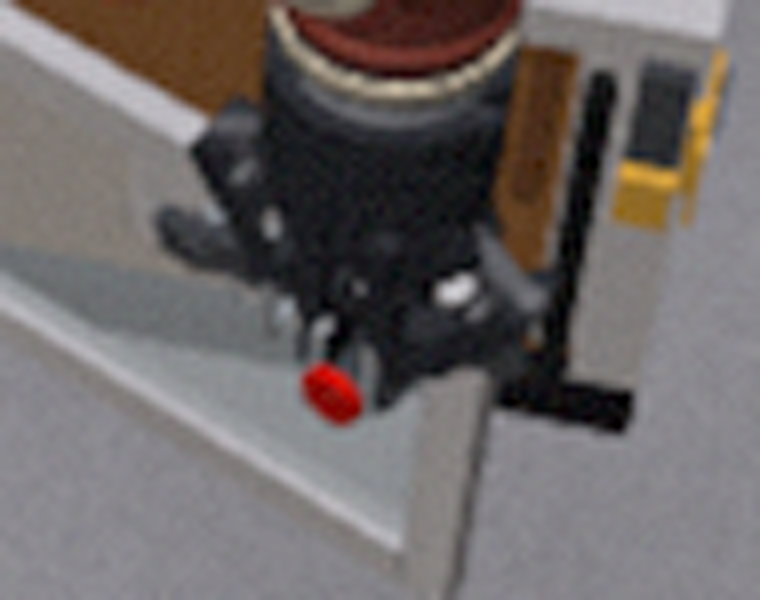

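The cap is now at scene (321.5,199), a rise of about 24 mm, so the bar is lifted. Now I swing the gate in to about 0.10 rad.

apply_moves --targets '[{"translation": [0.084,0.02,0],"twist": -0.34,"hand": 0},{"translation": [0.099,0.018,0],"twist": -0.4,"hand": 0},{"translation": [0.099,0.015,0],"twist": -0.4,"hand": 0},{"translation": [0.099,0.015,0],"twist": -0.4,"hand": 0},{"translation": [0.099,0.015,0],"twist": -0.4,"hand": 0},{"translation": [0.099,0.015,0],"twist": -0.4,"hand": 0},{"translation": [0.074,0.012,0],"twist": -0.3,"hand": 0},{"translation": [0.074,0.012,0],"twist": -0.3,"hand": 0}]'

```text
time: 9.3
tool_pos: [0.6423, -0.0043, 0.1878]
tool_rot: [0.0, 0.644, 0.765, 0.0]
contact_force: [4.7, 0.1, -3.1]
gripper_width: 0.137
grasp_force: 58.7
```

```bash
cat > st.py <<'E'
from h import *
t=tool();s=state();f=np.array(s["contact_force"]);ey=np.array([np.cos(t[1]),np.sin(t[1])]);ex=np.array([-ey[1],ey[0]])
yaw=t[1]+np.pi/2; g=p[2]-yaw
w=target(g,.31)[0]
print("t",s["time"],"F tool x(in) %.1f y(bar) %.1f z %.1f"%(f[:2]@ex,f[:2]@ey,f[2]),"g from yaw %.4f"%g,"pos",t[0].round(4),"model",w.round(4),"width",round(s["gripper_width"],3))
d=t[0][:2]-world(p,(-118,145,0))[:2]; r0=R(p[2]).T@d; print("g from pos %.4f rad %.4f"%(np.arctan2(-r0[0],-r0[1])-np.arctan2(42.5,165+85*np.cos(.31)),np.hypot(*d)))
E
python3 st.py; python3 -c "
from h import *
G=[.10,.08,.06,.04]
for a,b in zip(G,G[1:]): print([float(x) for x in rows(target(a,.31),target(b,.31),1)[0]])"
```

```text
t 9.3 F tool x(in) -0.7 y(bar) 4.7 z -3.1 g from yaw 0.0993 pos [ 0.6423 -0.0043  0.1878] model [ 0.641  -0.0039  0.2239] width 0.137
g from pos 0.1009 rad 0.2509
[0.049, 0.008, 0.0, -0.2]
[0.049, 0.008, 0.0, -0.2]
[0.049, 0.008, 0.0, -0.2]
```

apply_moves --targets '[{"translation": [0.025,0.004,0],"twist": -0.1,"hand": 0},{"translation": [0.025,0.004,0],"twist": -0.1,"hand": 0},{"translation": [0.025,0.004,0],"twist": -0.1,"hand": 0},{"translation": [0.025,0.004,0],"twist": -0.1,"hand": 0},{"translation": [0.025,0.004,0],"twist": -0.1,"hand": 0},{"translation": [0.012,0.002,0],"twist": -0.05,"hand": 0},{"translation": [0,0,0],"twist": 0,"hand": 0}]'

```text
time: 10.0
tool_pos: [0.6419, 0.0095, 0.1879]
tool_rot: [0.0, 0.623, 0.782, 0.001]
contact_force: [5.2, -0.1, -1.5]
gripper_width: 0.137
grasp_force: 58.7
```

```bash
python3 st.py
```

```text
t 10.0 F tool x(in) -1.3 y(bar) 5.0 z -1.5 g from yaw 0.0452 pos [0.6419 0.0095 0.1879] model [0.6406 0.0096 0.2239] width 0.137
g from pos 0.0458 rad 0.2509
```

apply_moves --targets '[{"translation": [0.01,0.0015,0],"twist": -0.04,"hand": 0},{"translation": [0.01,0.0015,0],"twist": -0.04,"hand": 0},{"translation": [0,0,0],"twist": 0,"hand": 0}]'

```text
time: 10.3
tool_pos: [0.6418, 0.0111, 0.188]
tool_rot: [0.001, 0.62, 0.784, 0.001]
contact_force: [5.3, -0.2, -2.3]
gripper_width: 0.136
grasp_force: 58.7
```

apply_moves --targets '[{"translation": [0.01,0.0015,0],"twist": -0.04,"hand": 0},{"translation": [0,0,0],"twist": 0,"hand": 0}]'

```text
time: 10.5
tool_pos: [0.6418, 0.012, 0.188]
tool_rot: [0.001, 0.619, 0.786, 0.0]
contact_force: [5.8, -0.7, -2.4]
gripper_width: 0.139
grasp_force: 58.7
```

apply_moves --targets '[{"translation": [0.01,0.0015,0],"twist": -0.04,"hand": 0},{"translation": [0,0,0],"twist": 0,"hand": 0}]'

```text
time: 10.7
tool_pos: [0.6417, 0.0129, 0.188]
tool_rot: [0.001, 0.617, 0.787, 0.0]
contact_force: [5.8, -1.0, -2.6]
gripper_width: 0.138
grasp_force: 58.7
```

```bash
python3 st.py
```

```text
t 10.7 F tool x(in) -2.4 y(bar) 5.4 z -2.6 g from yaw 0.0297 pos [0.6417 0.0129 0.188 ] model [0.6404 0.0135 0.2239] width 0.138
g from pos 0.0323 rad 0.2509
```

apply_moves --targets '[{"translation": [0.01,0.0015,0],"twist": -0.04,"hand": 0},{"translation": [0,0,0],"twist": 0,"hand": 0}]'

```text
time: 10.9
tool_pos: [0.6416, 0.0138, 0.188]
tool_rot: [0.001, 0.616, 0.788, 0.0]
contact_force: [5.7, -2.6, -3.4]
gripper_width: 0.135
grasp_force: 58.7
```

apply_moves --targets '[{"translation": [0.01,0.0015,0],"twist": -0.04,"hand": 0},{"translation": [0,0,0],"twist": 0,"hand": 0}]'

```text
time: 11.1
tool_pos: [0.6416, 0.0147, 0.1881]
tool_rot: [0.001, 0.614, 0.789, 0.0]
contact_force: [5.8, -2.1, -1.7]
gripper_width: 0.132
grasp_force: 58.7
```

apply_moves --targets '[{"translation": [0.01,0.0015,0],"twist": -0.04,"hand": 0},{"translation": [0,0,0],"twist": 0,"hand": 0}]'

```text
time: 11.3
tool_pos: [0.6415, 0.0156, 0.1881]
tool_rot: [0.001, 0.613, 0.79, 0.0]
contact_force: [6.4, -0.7, -3.0]
gripper_width: 0.137
grasp_force: 58.7
```

```bash
python3 st.py
```

```text
t 11.3 F tool x(in) -2.2 y(bar) 6.0 z -3.0 g from yaw 0.0179 pos [0.6415 0.0156 0.1881] model [0.6402 0.0164 0.2239] width 0.137
g from pos 0.0214 rad 0.2509
```

apply_moves --targets '[{"translation": [0.01,0.0015,0],"twist": -0.04,"hand": 0},{"translation": [0,0,0],"twist": 0,"hand": 0}]'

```text
time: 11.5
tool_pos: [0.6415, 0.0166, 0.1881]
tool_rot: [0.001, 0.611, 0.792, 0.0]
contact_force: [6.7, -1.7, -2.2]
gripper_width: 0.138
grasp_force: 58.7
```

apply_moves --targets '[{"translation": [0.01,0.0015,0],"twist": -0.04,"hand": 0},{"translation": [0,0,0],"twist": 0,"hand": 0}]'

```text
time: 11.7
tool_pos: [0.6414, 0.0175, 0.1881]
tool_rot: [0.001, 0.609, 0.793, 0.0]
contact_force: [6.3, -1.8, -2.7]
gripper_width: 0.134
grasp_force: 58.7
```

```bash
python3 st.py
```

```text
t 11.7 F tool x(in) -3.4 y(bar) 5.6 z -2.7 g from yaw 0.0100 pos [0.6414 0.0175 0.1881] model [0.64   0.0184 0.2239] width 0.134
g from pos 0.0141 rad 0.2509
```

apply_moves --targets '[{"translation": [0.01,0.0015,0],"twist": -0.04,"hand": 0},{"translation": [0,0,0],"twist": 0,"hand": 0}]'

```text
time: 11.9
tool_pos: [0.6413, 0.0184, 0.1881]
tool_rot: [0.001, 0.608, 0.794, 0.0]
contact_force: [7.1, -3.4, -2.4]
gripper_width: 0.139
grasp_force: 58.7
```

apply_moves --targets '[{"translation": [0.01,0.0015,0],"twist": -0.04,"hand": 0},{"translation": [0,0,0],"twist": 0,"hand": 0}]'

```text
time: 12.1
tool_pos: [0.6412, 0.0193, 0.1881]
tool_rot: [0.001, 0.606, 0.795, 0.0]
contact_force: [7.4, -2.4, -2.9]
gripper_width: 0.138
grasp_force: 58.7
```

```bash
python3 st.py
```

```text
t 12.1 F tool x(in) -4.3 y(bar) 6.5 z -2.9 g from yaw 0.0021 pos [0.6412 0.0193 0.1881] model [0.6398 0.0203 0.2239] width 0.138
g from pos 0.0068 rad 0.2509
```

apply_moves --targets '[{"translation": [0.01,0.0015,0],"twist": -0.04,"hand": 0},{"translation": [0,0,0],"twist": 0,"hand": 0}]'

```text
time: 12.3
tool_pos: [0.6411, 0.0202, 0.1882]
tool_rot: [0.001, 0.605, 0.796, 0.0]
contact_force: [7.2, -3.4, -3.1]
gripper_width: 0.138
grasp_force: 58.7
```

apply_moves --targets '[{"translation": [0.01,0.0015,0],"twist": -0.04,"hand": 0},{"translation": [0,0,0],"twist": 0,"hand": 0}]'

```text
time: 12.5
tool_pos: [0.6411, 0.0211, 0.1882]
tool_rot: [0.002, 0.603, 0.798, 0.0]
contact_force: [6.0, -2.8, -2.8]
gripper_width: 0.138
grasp_force: 58.7
```

```bash
python3 st.py
```

```text
t 12.5 F tool x(in) -4.4 y(bar) 5.0 z -2.8 g from yaw -0.0057 pos [0.6411 0.0211 0.1882] model [0.6396 0.0223 0.2239] width 0.138
g from pos -0.0003 rad 0.2509
```

apply_moves --targets '[{"translation": [0.01,0.001,0],"twist": -0.035,"hand": 0},{"translation": [0,0,0],"twist": 0,"hand": 0}]'

```text
time: 12.7
tool_pos: [0.641, 0.0219, 0.1882]
tool_rot: [0.002, 0.602, 0.799, -0.0]
contact_force: [6.2, -3.2, -3.2]
gripper_width: 0.14
grasp_force: 58.7
```

apply_moves --targets '[{"translation": [0.01,0.001,0],"twist": -0.035,"hand": 0},{"translation": [0,0,0],"twist": 0,"hand": 0}]'

```text
time: 12.9
tool_pos: [0.6409, 0.0228, 0.1882]
tool_rot: [0.002, 0.6, 0.8, -0.0]
contact_force: [5.8, -3.9, -3.1]
gripper_width: 0.135
grasp_force: 58.7
```

```bash
python3 st.py
```

```text
t 12.9 F tool x(in) -5.3 y(bar) 4.5 z -3.1 g from yaw -0.0126 pos [0.6409 0.0228 0.1882] model [0.6394 0.024  0.2239] width 0.135
g from pos -0.0073 rad 0.2509
```

apply_moves --targets '[{"translation": [0.01,0.001,0],"twist": -0.035,"hand": 0},{"translation": [0,0,0],"twist": 0,"hand": 0}]'

```text
time: 13.1
tool_pos: [0.6408, 0.0237, 0.1883]
tool_rot: [0.002, 0.599, 0.801, -0.0]
contact_force: [6.8, -4.7, -2.9]
gripper_width: 0.14
grasp_force: 58.7
```

apply_moves --targets '[{"translation": [0.01,0.001,0],"twist": -0.035,"hand": 0},{"translation": [0,0,0],"twist": 0,"hand": 0}]'

```text
time: 13.3
tool_pos: [0.6407, 0.0245, 0.1883]
tool_rot: [0.002, 0.598, 0.802, -0.0]
contact_force: [7.9, -4.1, -2.7]
gripper_width: 0.133
grasp_force: 58.7
```

```bash
python3 st.py
```

```text
t 13.3 F tool x(in) -6.2 y(bar) 6.4 z -2.7 g from yaw -0.0195 pos [0.6407 0.0245 0.1883] model [0.6392 0.0257 0.2239] width 0.133
g from pos -0.0141 rad 0.2509
```

apply_moves --targets '[{"translation": [0.01,0.001,0],"twist": -0.035,"hand": 0},{"translation": [0,0,0],"twist": 0,"hand": 0}]'

```text
time: 13.5
tool_pos: [0.6405, 0.0254, 0.1884]
tool_rot: [0.002, 0.596, 0.803, -0.0]
contact_force: [8.2, -4.5, -2.6]
gripper_width: 0.13
grasp_force: 58.7
```

```bash
python3 st.py
```

```text
t 13.5 F tool x(in) -6.7 y(bar) 6.5 z -2.6 g from yaw -0.0230 pos [0.6405 0.0254 0.1884] model [0.6391 0.0266 0.2239] width 0.13
g from pos -0.0177 rad 0.2509
```

apply_moves --targets '[{"translation": [0.01,0.001,0],"twist": -0.035,"hand": 0},{"translation": [0,0,0],"twist": 0,"hand": 0}]'

```text
time: 13.7
tool_pos: [0.6405, 0.0263, 0.1884]
tool_rot: [0.002, 0.595, 0.804, -0.0]
contact_force: [7.2, -5.1, -2.7]
gripper_width: 0.141
grasp_force: 58.7
```

```bash
python3 st.py
```

```text
t 13.7 F tool x(in) -7.0 y(bar) 5.4 z -2.7 g from yaw -0.0264 pos [0.6405 0.0263 0.1884] model [0.639  0.0274 0.2239] width 0.141
g from pos -0.0212 rad 0.2509
```

apply_moves --targets '[{"translation": [0.007,0.001,0],"twist": -0.025,"hand": 0},{"translation": [0,0,0],"twist": 0,"hand": 0}]'

```text
time: 13.9
tool_pos: [0.6404, 0.0269, 0.1884]
tool_rot: [0.003, 0.594, 0.805, -0.0]
contact_force: [7.2, -4.7, -2.7]
gripper_width: 0.138
grasp_force: 58.7
```

```bash
python3 st.py
```

```text
t 13.9 F tool x(in) -6.6 y(bar) 5.5 z -2.7 g from yaw -0.0288 pos [0.6404 0.0269 0.1884] model [0.6389 0.028  0.2239] width 0.138
g from pos -0.0237 rad 0.2509
```

apply_moves --targets '[{"translation": [0.007,0.001,0],"twist": -0.025,"hand": 0},{"translation": [0,0,0],"twist": 0,"hand": 0}]'

```text
time: 14.1
tool_pos: [0.6403, 0.0275, 0.1885]
tool_rot: [0.003, 0.593, 0.805, -0.0]
contact_force: [7.9, -5.2, -3.4]
gripper_width: 0.137
grasp_force: 58.7
```

```bash
python3 st.py
```

```text
t 14.1 F tool x(in) -7.3 y(bar) 6.0 z -3.4 g from yaw -0.0313 pos [0.6403 0.0275 0.1885] model [0.6389 0.0286 0.2239] width 0.137
g from pos -0.0262 rad 0.2509
```

apply_moves --targets '[{"translation": [0.007,0.001,0],"twist": -0.025,"hand": 0},{"translation": [0,0,0],"twist": 0,"hand": 0}]'

```text
time: 14.3
tool_pos: [0.6402, 0.0281, 0.1885]
tool_rot: [0.003, 0.592, 0.806, -0.0]
contact_force: [8.3, -6.1, -3.1]
gripper_width: 0.133
grasp_force: 58.7
```

```bash
python3 st.py
```

```text
t 14.3 F tool x(in) -8.3 y(bar) 6.1 z -3.1 g from yaw -0.0338 pos [0.6402 0.0281 0.1885] model [0.6388 0.0292 0.2239] width 0.133
g from pos -0.0286 rad 0.2509
```

apply_moves --targets '[{"translation": [0.007,0.001,0],"twist": -0.025,"hand": 0},{"translation": [0,0,0],"twist": 0,"hand": 0}]'

```text
time: 14.5
tool_pos: [0.6401, 0.0288, 0.1885]
tool_rot: [0.003, 0.591, 0.807, -0.0]
contact_force: [7.5, -5.9, -2.6]
gripper_width: 0.136
grasp_force: 58.7
```

```bash
python3 st.py
```

```text
t 14.5 F tool x(in) -7.9 y(bar) 5.4 z -2.6 g from yaw -0.0363 pos [0.6401 0.0288 0.1885] model [0.6387 0.0298 0.2239] width 0.136
g from pos -0.0312 rad 0.2508
```

apply_moves --targets '[{"translation": [0.006,0.001,0],"twist": -0.022,"hand": 0},{"translation": [0,0,0],"twist": 0,"hand": 0}]'

```text
time: 14.7
tool_pos: [0.6401, 0.0293, 0.1885]
tool_rot: [0.003, 0.59, 0.807, -0.0]
contact_force: [8.6, -6.4, -2.3]
gripper_width: 0.135
grasp_force: 58.6
```

```bash
python3 st.py
```

```text
t 14.7 F tool x(in) -8.7 y(bar) 6.2 z -2.3 g from yaw -0.0384 pos [0.6401 0.0293 0.1885] model [0.6386 0.0304 0.2239] width 0.135
g from pos -0.0333 rad 0.2509
```

apply_moves --targets '[{"translation": [0.006,0.001,0],"twist": -0.022,"hand": 0},{"translation": [0,0,0],"twist": 0,"hand": 0}]'

```text
time: 14.9
tool_pos: [0.64, 0.0298, 0.1885]
tool_rot: [0.003, 0.589, 0.808, -0.0]
contact_force: [7.7, -6.9, -2.4]
gripper_width: 0.139
grasp_force: 58.6
```

```bash
python3 st.py
```

```text
t 14.9 F tool x(in) -8.9 y(bar) 5.2 z -2.4 g from yaw -0.0405 pos [0.64   0.0298 0.1885] model [0.6386 0.0309 0.2239] width 0.139
g from pos -0.0353 rad 0.2509
```

apply_moves --targets '[{"translation": [0.006,0.001,0],"twist": -0.022,"hand": 0},{"translation": [0,0,0],"twist": 0,"hand": 0}]'

```text
time: 15.1
tool_pos: [0.64, 0.0298, 0.1885]
tool_rot: [0.003, 0.588, 0.809, -0.001]
contact_force: [8.8, -7.7, -2.7]
gripper_width: 0.139
grasp_force: 58.6
```

```bash
python3 st.py
```

```text
t 15.1 F tool x(in) -10.0 y(bar) 6.0 z -2.7 g from yaw -0.0424 pos [0.64   0.0298 0.1885] model [0.6385 0.0314 0.2239] width 0.139
g from pos -0.0355 rad 0.2509
```

apply_moves --targets '[{"translation": [0.006,0.001,0],"twist": -0.022,"hand": 0},{"translation": [0,0,0],"twist": 0,"hand": 0}]'

```text
time: 15.3
tool_pos: [0.64, 0.0298, 0.1885]
tool_rot: [0.004, 0.588, 0.809, -0.001]
contact_force: [8.7, -9.6, -2.6]
gripper_width: 0.137
grasp_force: 58.6
```

```bash
python3 st.py
```

```text
t 15.3 F tool x(in) -11.8 y(bar) 5.3 z -2.6 g from yaw -0.0441 pos [0.64   0.0298 0.1885] model [0.6384 0.0318 0.2239] width 0.137
g from pos -0.0355 rad 0.2508
```

The position has stopped advancing while force grows, so the stop is felt at about y=0.0298. I back off about 2.2 mm of command to sit mid-slot, then check.

apply_moves --targets '[{"translation": [-0.011,-0.001,0],"twist": 0.035,"hand": 0},{"translation": [-0.011,-0.001,0],"twist": 0.035,"hand": 0},{"translation": [0,0,0],"twist": 0,"hand": 0}]'

```text
time: 15.6
tool_pos: [0.6401, 0.029, 0.1885]
tool_rot: [0.002, 0.59, 0.807, -0.0]
contact_force: [7.3, -6.3, -2.2]
gripper_width: 0.135
grasp_force: 58.7
```

```bash
python3 st.py
```

```text
t 15.6 F tool x(in) -8.2 y(bar) 5.1 z -2.2 g from yaw -0.0378 pos [0.6401 0.029  0.1885] model [0.6387 0.0302 0.2239] width 0.135
g from pos -0.0322 rad 0.2508
```

apply_moves --targets '[{"translation": [-0.005,0.005,0],"twist": 0.015,"hand": 0},{"translation": [0,0.009,0.032],"twist": 0,"hand": 0},{"translation": [0,0.008,0.032],"twist": 0,"hand": 0},{"translation": [0,0.007,0.032],"twist": 0,"hand": 0},{"translation": [0,0.006,0.032],"twist": 0,"hand": 0},{"translation": [0,0,0],"twist": 0,"hand": 0}]'

```text
time: 16.2
tool_pos: [0.6425, 0.0295, 0.1759]
tool_rot: [0.001, 0.591, 0.807, -0.001]
contact_force: [3.2, -6.3, 2.5]
gripper_width: 0.134
grasp_force: 60.0
```

```bash
python3 st.py
```

```text
t 16.2 F tool x(in) -7.0 y(bar) 1.2 z 2.5 g from yaw -0.0365 pos [0.6425 0.0295 0.1759] model [0.6387 0.0299 0.2239] width 0.134
g from pos -0.0331 rad 0.2533
```

apply_moves --targets '[{"translation": [0,0.003,0.02],"twist": 0,"hand": 0},{"translation": [0,0.002,0.02],"twist": 0,"hand": 0},{"translation": [0,0,0],"twist": 0,"hand": 0}]'

```text
time: 16.5
tool_pos: [0.6428, 0.0297, 0.1729]
tool_rot: [0.001, 0.591, 0.807, -0.002]
contact_force: [2.0, -5.4, 4.6]
gripper_width: 0.135
grasp_force: 60.3
```

```bash
python3 st.py
```

```text
t 16.5 F tool x(in) -5.8 y(bar) 0.2 z 4.6 g from yaw -0.0366 pos [0.6428 0.0297 0.1729] model [0.6387 0.0299 0.2239] width 0.135
g from pos -0.0334 rad 0.2537
```

Resistance is building at this height. It could be the bar on the striker or a fingertip on the striker. I'll test by easing out slightly to see whether the slot captures the bar.

apply_moves --targets '[{"translation": [-0.007,0,-0.005],"twist": 0.025,"hand": 0},{"translation": [0,0,0],"twist": 0,"hand": 0}]'

```text
time: 16.7
tool_pos: [0.6429, 0.0291, 0.1734]
tool_rot: [0.001, 0.592, 0.806, -0.002]
contact_force: [1.6, -5.4, 4.2]
gripper_width: 0.139
grasp_force: 60.2
```

```bash
python3 st.py; python3 -c "
from plant import *;print(state()['ft_torque'])"
```

```text
t 16.7 F tool x(in) -5.6 y(bar) -0.1 z 4.2 g from yaw -0.0340 pos [0.6429 0.0291 0.1734] model [0.6388 0.0293 0.2239] width 0.139
g from pos -0.0313 rad 0.2536
[-1.02488785  0.24035192 -0.16752374]
```

apply_moves --targets '[{"translation": [-0.007,0,0],"twist": 0.025,"hand": 0},{"translation": [0,0,0],"twist": 0,"hand": 0}]'

```text
time: 16.9
tool_pos: [0.6429, 0.0285, 0.1734]
tool_rot: [0.001, 0.593, 0.805, -0.002]
contact_force: [1.8, -4.9, 4.3]
gripper_width: 0.14
grasp_force: 60.2
```

```bash
python3 st.py; python3 -c "
from plant import *;print(state()['ft_torque'])"
```

```text
t 16.9 F tool x(in) -5.2 y(bar) 0.2 z 4.3 g from yaw -0.0316 pos [0.6429 0.0285 0.1734] model [0.6389 0.0287 0.2239] width 0.14
g from pos -0.0289 rad 0.2536
[-0.90970494  0.35934252 -0.15125739]
```

apply_moves --targets '[{"translation": [-0.007,0,0],"twist": 0.025,"hand": 0},{"translation": [0,0,0],"twist": 0,"hand": 0}]'

```text
time: 17.1
tool_pos: [0.643, 0.0283, 0.1733]
tool_rot: [0.0, 0.594, 0.805, -0.001]
contact_force: [-0.1, -4.3, 6.4]
gripper_width: 0.143
grasp_force: 60.4
```

```bash
python3 st.py
```

```text
t 17.1 F tool x(in) -4.1 y(bar) -1.4 z 6.4 g from yaw -0.0290 pos [0.643  0.0283 0.1733] model [0.6389 0.0281 0.2239] width 0.143
g from pos -0.0279 rad 0.2536
```

apply_moves --targets '[{"translation": [-0.007,0,0],"twist": 0.025,"hand": 0},{"translation": [0,0,0],"twist": 0,"hand": 0}]'

```text
time: 17.3
tool_pos: [0.643, 0.0283, 0.1733]
tool_rot: [-0.0, 0.595, 0.804, -0.001]
contact_force: [-1.0, -2.6, 6.3]
gripper_width: 0.136
grasp_force: 60.5
```

```bash
python3 st.py
```

```text
t 17.3 F tool x(in) -2.1 y(bar) -1.7 z 6.3 g from yaw -0.0270 pos [0.643  0.0283 0.1733] model [0.639  0.0275 0.2239] width 0.136
g from pos -0.0278 rad 0.2537
```

The slot has captured the bar: position stuck at y=0.0283 while the force falls. It has about 2.4 mm of play against the stop felt earlier. I recentre it and continue lowering.

apply_moves --targets '[{"translation": [0.011,0,0],"twist": -0.035,"hand": 0},{"translation": [0.011,0,0],"twist": -0.04,"hand": 0},{"translation": [0,0.002,0.02],"twist": 0,"hand": 0},{"translation": [0,0,0],"twist": 0,"hand": 0}]'

```text
time: 17.7
tool_pos: [0.6432, 0.0293, 0.17]
tool_rot: [0.001, 0.592, 0.806, -0.001]
contact_force: [4.3, -6.1, 1.2]
gripper_width: 0.138
grasp_force: 60.7
```

```bash
python3 st.py
```

```text
t 17.7 F tool x(in) -7.1 y(bar) 2.3 z 1.2 g from yaw -0.0339 pos [0.6432 0.0293 0.17  ] model [0.6388 0.0293 0.2239] width 0.138
g from pos -0.0318 rad 0.2540
```

apply_moves --targets '[{"translation": [0,0.001,0.02],"twist": 0,"hand": 0},{"translation": [0,0,0],"twist": 0,"hand": 0}]'

```text
time: 17.9
tool_pos: [0.6433, 0.0294, 0.1682]
tool_rot: [0.001, 0.592, 0.806, -0.001]
contact_force: [3.2, -7.4, 1.9]
gripper_width: 0.139
grasp_force: 60.8
```

```bash
python3 st.py
```

```text
t 17.9 F tool x(in) -8.0 y(bar) 0.8 z 1.9 g from yaw -0.0339 pos [0.6433 0.0294 0.1682] model [0.6388 0.0293 0.2239] width 0.139
g from pos -0.0319 rad 0.2541
```

Resistance has gone and the bar is going down freely. The remaining descent to the original height (0.162) is about 6 mm.

apply_moves --targets '[{"translation": [0,0.001,0.02],"twist": 0,"hand": 0},{"translation": [0,0,0],"twist": 0,"hand": 0}]'

```text
time: 18.1
tool_pos: [0.6434, 0.0293, 0.1667]
tool_rot: [0.001, 0.592, 0.806, -0.001]
contact_force: [2.5, -6.8, 3.0]
gripper_width: 0.137
grasp_force: 61.0
```

apply_moves --targets '[{"translation": [0,0,0.02],"twist": 0,"hand": 0},{"translation": [0,0,0],"twist": 0,"hand": 0}]'

```text
time: 18.3
tool_pos: [0.6434, 0.0293, 0.1651]
tool_rot: [0.001, 0.592, 0.806, -0.001]
contact_force: [2.4, -6.7, 5.1]
gripper_width: 0.136
grasp_force: 61.1
```

apply_moves --targets '[{"translation": [0,0,0.015],"twist": 0,"hand": 0},{"translation": [0,0,0],"twist": 0,"hand": 0}]'

```text
time: 18.5
tool_pos: [0.6435, 0.0294, 0.1625]
tool_rot: [0.001, 0.592, 0.806, -0.001]
contact_force: [4.2, -6.5, 0.7]
gripper_width: 0.138
grasp_force: 61.5
```

```bash
python3 st.py
```

```text
t 18.5 F tool x(in) -7.5 y(bar) 2.1 z 0.7 g from yaw -0.0338 pos [0.6435 0.0294 0.1625] model [0.6388 0.0292 0.2239] width 0.138
g from pos -0.0320 rad 0.2543
```

apply_moves --targets '[{"translation": [0,0,0.01],"twist": 0,"hand": 0},{"translation": [0,0,0],"twist": 0,"hand": 0},{"translation": [-0.008,0,0],"twist": 0.03,"hand": 0},{"translation": [-0.008,0,0],"twist": 0.03,"hand": 0},{"translation": [-0.008,0,0],"twist": 0.03,"hand": 0},{"translation": [0,0,0],"twist": 0,"hand": 0}]'

```text
time: 19.1
tool_pos: [0.6436, 0.0286, 0.1622]
tool_rot: [-0.0, 0.595, 0.803, -0.0]
contact_force: [-1.8, -2.9, 6.7]
gripper_width: 0.136
grasp_force: 62.1
```

```bash
python3 st.py
```

```text
t 19.1 F tool x(in) -2.3 y(bar) -2.6 z 6.7 g from yaw -0.0250 pos [0.6436 0.0286 0.1622] model [0.6391 0.0271 0.2239] width 0.136
g from pos -0.0287 rad 0.2543
```

The bar is bottomed (z stuck at 0.1622, upward force) and bearing on the striker. Release, settle, then lift away.

apply_moves --targets '[{"translation": [0,0,-0.01],"twist": 0,"hand": 0.0},{"translation": [0,0,0],"twist": 0,"hand": 0.2},{"translation": [0,0,0],"twist": 0,"hand": 0.3},{"translation": [0,0,0],"twist": 0,"hand": 0.4},{"translation": [0,0,0],"twist": 0,"hand": 0.5},{"translation": [0,0,0],"twist": 0,"hand": 0.5},{"translation": [0,0,0],"twist": 0,"hand": 0.5}]'

```text
time: 19.8
tool_pos: [0.644, 0.0284, 0.1619]
tool_rot: [-0.0, 0.596, 0.803, 0.0]
contact_force: [-0.2, 0.1, 0.1]
gripper_width: 0.499
grasp_force: 0.0
```

```bash
python3 st.py
```

```text
t 19.8 F tool x(in) 0.2 y(bar) -0.2 z 0.1 g from yaw -0.0240 pos [0.644  0.0284 0.1619] model [0.6391 0.0268 0.2239] width 0.499
g from pos -0.0279 rad 0.2546
```

apply_moves --targets '[{"translation": [0,0,-0.1],"twist": 0,"hand": 0.5},{"translation": [0,0,-0.15],"twist": 0,"hand": 0.5},{"translation": [0,0,-0.2],"twist": 0,"hand": 0.5},{"translation": [0,0,-0.3],"twist": 0,"hand": 0.5},{"translation": [0,0,-0.3],"twist": 0,"hand": 0.5},{"translation": [-0.4,0,0],"twist": 0,"hand": 0.5},{"translation": [-0.4,0,0],"twist": 0,"hand": 0.5},{"translation": [-0.4,0,0],"twist": 0,"hand": 0.5}]'

```text
time: 20.6
tool_pos: [0.6797, -0.0876, 0.2699]
tool_rot: [0.002, 0.595, 0.803, 0.001]
contact_force: [0.5, 0.4, -0.3]
gripper_width: 0.499
grasp_force: 0.0
```

apply_moves --targets '[{"translation": [-0.4,-0.2,0],"twist": 0,"hand": 0.5},{"translation": [-0.4,-0.2,0],"twist": 0,"hand": 0.5},{"translation": [-0.4,-0.2,0],"twist": 0,"hand": 0.5},{"translation": [-0.4,-0.2,0],"twist": 0,"hand": 0.5},{"translation": [0,0,0],"twist": 0,"hand": 0.5}]'

```text
time: 21.1
tool_pos: [0.6475, -0.2684, 0.2687]
tool_rot: [0.001, 0.598, 0.801, -0.001]
contact_force: [0.1, 0.7, 0.3]
gripper_width: 0.498
grasp_force: 0.0
```

```bash
python3 - <<'E'
from h import *
import cv2
f=grab_frame("scene");g=grab_frame("top")
for c in("scene","top"):
  for q in("latch_knob","latch_nose"):print(c,q,[(d["point"],d["score"]) for d in recognise(c,q)[:1]])
  for G in(-.03,0):
    print(c,G,[(n,proj(c,world(p,w,G)).round(1).tolist()) for n,w in(("cap",(-58,-250,190)),("tip",(-17,-298,195)))])
cv2.imwrite("pics/e.png",np.hstack([cv2.resize(x[:,:,::-1].copy(),None,fx=4.4,fy=4.4,interpolation=cv2.INTER_CUBIC) for x in(f[130:220,290:375],g[130:220,190:275])]))
E
```

```text
scene latch_knob [([0.6431, 0.0413, 0.1959], 0.75)]
scene latch_nose [([0.6966, -0.3541, 0.0539], 0.72)]
scene -0.03 [('cap', [344.1, 179.1]), ('tip', [363.4, 169.7])]
scene 0 [('cap', [343.1, 181.1]), ('tip', [362.7, 172.1])]
top latch_knob []
top latch_nose [([0.6589, 0.0636, 0.2044], 0.58)]
top -0.03 [('cap', [212.3, 172.1]), ('tip', [191.1, 159.2])]
top 0 [('cap', [215.3, 171.8]), ('tip', [194.6, 158.3])]
```

View pics/e.png

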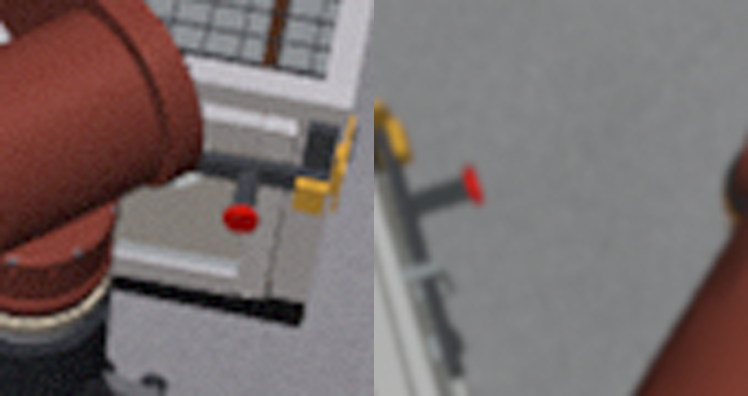

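The gate is latched. The bar lies in the yellow catch, level, with the cap at scene (344.5,179.5); the model predicts (344.1,179.1) for gate −0.03 and bar down. Handing in.

```bash
python3 -c "
from plant import *;print(job_done())"
```

```text
the job is handed in; nothing more can be done
None
```

I pressed the gate in to its stop and let the bar down into the catch. The last picture shows it closed (about −0.03 rad) with the bar level in the catch; I then withdrew the arm clear and handed the job in at about 21 s, but the hand-in returned no verdict.

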